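Confirm three puts in order at the put-to-light stand

TASK

I have just put the pliers, the tape measure and the screwdriver into their order bins: confirm the three puts in exactly that order. With a fingertip, lightly press down the round white button in front of the bin that holds the pliers, then the one of the tape measure's bin, then the one of the screwdriver's bin, so that each stays down. Leave the button of the bin with the roll of tape up, and do not take out, lift or shift any of the goods or other things.

Things in the scene. Friction and masses are not known exactly. Their poses are not given: they have to be found in the camera images.
- stand: Fixed put-to-light stand: blue deck 540 mm wide with four equal grey bins in a row; along their robot side an aluminium rail (75 mm deep, top at 50 mm) with a black module (58 x 100 x 26 mm, leaning 20 degrees to the robot) before each bin. Origin: on the bench under the middle of the module row; x towards the bins, y left along the row. Modules and bins 1 to 4: y = 195, 65, -65, -195 mm.
- confirm1_top (a point): Centre of the top of round white confirm button 1 (leftmost seen from the robot), before bin 1: 34 mm across, 13 mm proud of its black housing, top 97 mm above the bench. Its z axis points out of the button, leaning 20 degrees from vertical to the robot; push along -z. The point moves with the button.
- confirm1 (a joint): How far button 1 is pushed in: 0 = up, as all begin, to 0.010 m = fully home (hard stop). It starts to yield at about 3 N, stiffens to about 6 N at the stop, and stays where it is left; beyond 0.004 m (about 4 N) it counts as down, 0.006 to 0.008 m is a good press. Keep the push below 30 N.
- bin1_floor (a point): Centre of the inner floor of bin 1 (leftmost), 56 mm above the bench, 160 mm behind the row of modules. The open bin is 210 mm deep, 122 mm wide; sides and back reach 118 mm above the bench, the front lip 87 mm.
- confirm2_top (a point): Centre of the top of round white confirm button 2 (second from left seen from the robot), before bin 2: 34 mm across, 13 mm proud of its black housing, top 97 mm above the bench. Its z axis points out of the button, leaning 20 degrees from vertical to the robot; push along -z. The point moves with the button.
- confirm2 (a joint): How far button 2 is pushed in: 0 = up, as all begin, to 0.010 m = fully home (hard stop). It starts to yield at about 3 N, stiffens to about 6 N at the stop, and stays where it is left; beyond 0.004 m (about 4 N) it counts as down, 0.006 to 0.008 m is a good press. Keep the push below 30 N.
- bin2_floor (a point): Centre of the inner floor of bin 2 (second from left), 56 mm above the bench, 160 mm behind the row of modules. The open bin is 210 mm deep, 122 mm wide; sides and back reach 118 mm above the bench, the front lip 87 mm.
- confirm3_top (a point): Centre of the top of round white confirm button 3 (third from left seen from the robot), before bin 3: 34 mm across, 13 mm proud of its black housing, top 97 mm above the bench. Its z axis points out of the button, leaning 20 degrees from vertical to the robot; push along -z. The point moves with the button.
- confirm3 (a joint): How far button 3 is pushed in: 0 = up, as all begin, to 0.010 m = fully home (hard stop). It starts to yield at about 3 N, stiffens to about 6 N at the stop, and stays where it is left; beyond 0.004 m (about 4 N) it counts as down, 0.006 to 0.008 m is a good press. Keep the push below 30 N.
- bin3_floor (a point): Centre of the inner floor of bin 3 (third from left), 56 mm above the bench, 160 mm behind the row of modules. The open bin is 210 mm deep, 122 mm wide; sides and back reach 118 mm above the bench, the front lip 87 mm.
- confirm4_top (a point): Centre of the top of round white confirm button 4 (rightmost seen from the robot), before bin 4: 34 mm across, 13 mm proud of its black housing, top 97 mm above the bench. Its z axis points out of the button, leaning 20 degrees from vertical to the robot; push along -z. The point moves with the button.
- confirm4 (a joint): How far button 4 is pushed in: 0 = up, as all begin, to 0.010 m = fully home (hard stop). It starts to yield at about 3 N, stiffens to about 6 N at the stop, and stays where it is left; beyond 0.004 m (about 4 N) it counts as down, 0.006 to 0.008 m is a good press. Keep the push below 30 N.
- bin4_floor (a point): Centre of the inner floor of bin 4 (rightmost), 56 mm above the bench, 160 mm behind the row of modules. The open bin is 210 mm deep, 122 mm wide; sides and back reach 118 mm above the bench, the front lip 87 mm.
- pliers: Combination pliers lying flat in one of the bins, 165 mm long: steel jaws towards +x, two spread green handles towards -x, 16 mm thick. Origin: underside, middle of its length. Which bin it lies in varies.
- tape_measure: Pocket tape measure lying on its side in one of the bins: a rounded square green and black case 66 x 62 x 36 mm with a round disc on top and a short yellow blade end with steel hook sticking out. Origin: centre of its underside. Which bin varies.
- screwdriver: Screwdriver lying in one of the bins, 167 mm long: green handle 29 mm thick towards -x, one thin steel shank towards +x. Origin: underside, where handle meets shank. Which bin varies.
- tape_roll: Roll of brown packing tape lying flat in one of the bins: a ring 92 mm across, 49 mm high, with a cardboard core. Origin: centre of its underside. Which bin varies.
- socket_long: Steel socket, 24 mm across, 42 mm high, standing on the rail between modules 1 and 2. Origin: centre of its foot. Leave it.
- socket_short: Steel socket, 25 mm across, 28 mm high, standing on the rail between modules 3 and 4. Origin: centre of its foot. Leave it.
- carton_flat: White carton 170 x 60 x 45 mm lying on the bench to the right, nearer the robot than the stand. Origin: centre of its underside. Leave it.
- wrench: Wrench 170 mm long lying on the bench to the left, nearer the robot than the stand. Leave it.
- carton_small: White carton 110 x 70 x 50 mm to the left of the stand. Origin: centre of its underside. Leave it.
- marker: Marker pen 130 mm long lying to the right of the stand. Leave it.
- screw_jar: Jar 72 mm across, 90 mm high, to the left of the stand. Origin: centre of its foot. Leave it.
Not all that is in view belongs to the job. What is shaped like the screwdriver but yellow is not meant.

How it is judged:
By the outcome, as a careful person would: the job done as asked, in the order asked, and still so for the second after the job is handed in, with the robot touching nothing.
It also fails if it takes over 38 s, if anything falls off the work surface, if the arm or the gripper's body presses on something with over 40 N, if the wrist force passes 120 N, or if a joint passes its speed limit or range.

ROBOT

A 7-joint arm with a two-finger parallel gripper is mounted at the origin on the work surface. World frame = base frame: x ahead of the robot, y to its left, z up, the work surface at z = 0. Lengths are in m, angles in rad, forces in N, time in s.
With the tool pointing down it reaches from about 0.425 to 0.925 m from the base axis. Payload 6.8 kg.
Tool frame: the origin (TCP) lies on the centre line of the jaws, within the pads' length; the fingertips stand env.tips_ahead ahead of it and the grasp point (between the pads) lies 8 mm behind it (env.tips_ahead is the distance from the TCP to the fingertips, in m); z points along the fingers, y is the line along which they close (so a half turn about z gives the same grasp; the last joint's range is limited). The gripper opens to 85 mm and grips with 20 to 120 N. Pads are 22 mm wide; open, the fingers measure 114 mm over their backs; the gripper's body (76 mm by 85 mm) begins 54 mm behind the grasp point. The pads swing forward as they close: fully open they stand 13 mm farther back than shut.
Start: joints at [-1.26, 0.477, 0.022, 1.555, -0.011, 1.109, -0.083], TCP at [0.274, 0.617, 0.217] pointing down, gripper open.
Joint ranges: [-2.96, 2.96], [-0.34, 2.1], [-1.41, 1.46], [0.24, 2.44], [-1.37, 4.51], [0.17, 1.92], [-2.96, 2.96]. Speed limits (rad/s): [2.39, 2.39, 3.14, 3.14, 3.14, 3.14, 3.14].

INTERFACE

Orientations are given as a unit quaternion [x, y, z, w].
In Python, from bench import env gives the robot as it stands.
- The arm moves only by the tool send_rows, never from a script. Its argument "series" is a list of rows, each an object with "dp": the shift along the world's x, y, z in mm, a list of three; "angular": the turn, a rotation vector about the world's x, y, z in degrees, a list of three; "fingers": the finger opening in mm, from 0 to 85.4. A call has 1 to 12 rows; each row is the pose to reach, as a shift and turn from the pose commanded when the call began; what a row does not reach only later rows make up. A row lasts 1/12 s, in which the tool goes at most 41.7 mm and 7.16 degrees, less where a joint would pass 70% of its speed; a pose out of reach is approached as far as the arm can. A call with a gripper value outside its range is refused whole. The fingers move at their own pace and stop on an object; the grip force is fixed at half the most. Time passes only in rows, so rows that repeat a pose let the fingers close. It gives the time, the measured TCP pose, the force, the opening and the grip force at its end, in the units of the state.
- env.read_state(): the state, without advancing time (a new reading comes with each control period).
- env.read_camera(name): name is "scene" or "top"; returns a dict with "img" (384x512x3 uint8, red, green, blue), "z_map" (384x512 float32, m along the optical axis (not along the pixel's ray), 0 where there is no reading), "camera_matrix" (3x3 intrinsics, pixels), "k1" (the pictures are not rectified: a ray, as slopes to the right and down, at radius r is drawn at 1 + k1 r^2 times it, then the intrinsics apply), "rvec" (rotation vector, rad) and "tvec" (3), from world to camera coordinates, as OpenCV has them. Camera axes: x right, y down, z forward; pixel columns grow to the right and rows downward; lengths in m; the calibration is good to about 2 mm. A picture is of the moment at which its call begins.
- env.close_job(): hands the job in; it is judged then, once.
The state is a dict: "time_s": time; "q": joint angles; "joint_velocities": joint speeds; "joint_efforts": joint torques, N m; "tcp_pos": TCP position; "eef_rot": TCP orientation; "ft_force": force on the tool from outside, world axes, zero at the start; "torque": the same for the moment, N m; "opening": finger opening in m; "gripper_force": force on a finger pad.
Only numpy, scipy, OpenCV 4.12 (cv2) and the standard library are available. Lean on these libraries where they do the work, as an engineer would, in place of code of your own. Each camera call takes 0.05 s, during which the arm holds its last target. There are 200 camera calls.

## Working session

There is one attempt and no reset: what is moved stays moved. The work goes in short steps, Python scripts to look and compute and a tool call to move; the robot and the scene stay as the last step left them, time stands still between calls to the robot, and variables do not carry over. Pictures are saved under pics/ and viewed, at most 10 in all, crops included, and the job is handed in when it is done.

Besides the shell and the picture viewer there is one more tool, called after "Request:" as name(argument=value, ...) on one line, values as JSON. send_rows: Moves the arm, as the interface text tells. Its arguments: {"type":"object","properties":{"series":{"type":"array"}},"required":["series"]}

```bash
mkdir -p pics
cat > h.py <<'E'
from bench import env
import numpy as np, cv2
def ray_plane(c,px,z):
    K=c["camera_matrix"];R=cv2.Rodrigues(np.array(c["rvec"],float))[0];t=np.array(c["tvec"],float).ravel()
    d=(np.array(px,float)-[K[0][2],K[1][2]])/[K[0][0],K[1][1]]
    u=d.copy()
    for _ in range(20): u=d/(1+c["k1"]*(u@u))
    r=R.T@np.array([u[0],u[1],1]);o=-R.T@t
    return o+r*(z-o[2])/r[2]
E
python3 - <<'E'
from h import *
import pickle
for n in("scene","top"):
    c=env.read_camera(n);pickle.dump(c,open(n+".pkl","wb"))
    cv2.imwrite(f"pics/{n}0.png",cv2.resize(c["img"][:,:,::-1],(800,600)))
    print(n,c["camera_matrix"],c["k1"],c["rvec"],c["tvec"])
print(env.tips_ahead,env.read_state())
E
```

```text
scene [[378.88394302   0.         254.5195351 ]
 [  0.         378.88394302 192.35330798]
 [  0.           0.           1.        ]] -0.06914254500993564 [ 1.5539876   2.16357863 -0.76231482] [ 0.14379428 -0.33943942  1.60848417]
top [[370.03428567   0.         261.09296466]
 [  0.         370.03428567 191.52135404]
 [  0.           0.           1.        ]] 0.028863554822827237 [ 2.17143075 -2.12976898  0.20775009] [-0.01607934  0.56019577  1.13873184]
0.011 {'time_s': 0.1, 'q': array([-1.2601273 ,  0.47774587,  0.02233189,  1.55631613, -0.0115099 ,
        1.1092902 , -0.0830519 ]), 'joint_velocities': array([-8.69803210e-04, -4.06935430e-03,  5.50945179e-05, -2.16721435e-03,
       -1.46223550e-04, -6.52787483e-04,  1.01555464e-03]), 'joint_efforts': array([ 4.53101413e-03, -5.97766507e+01,  1.61363393e+00, -2.81960750e+01,
        1.28138423e-02,  4.98813213e-03,  1.62173916e-05]), 'tcp_pos': array([0.27426182, 0.61618173, 0.21631906]), 'eef_rot': array([ 2.07821807e-01,  9.78166362e-01, -8.07302077e-04, -1.17772054e-04]), 'ft_force': array([-0.74569205,  0.2445609 ,  0.1251316 ]), 'torque': array([-0.02667024,  0.0676256 ,  0.03640596]), 'gripper_force': 0.0, 'opening': 0.0853802356517128}
```

View pics/scene0.png

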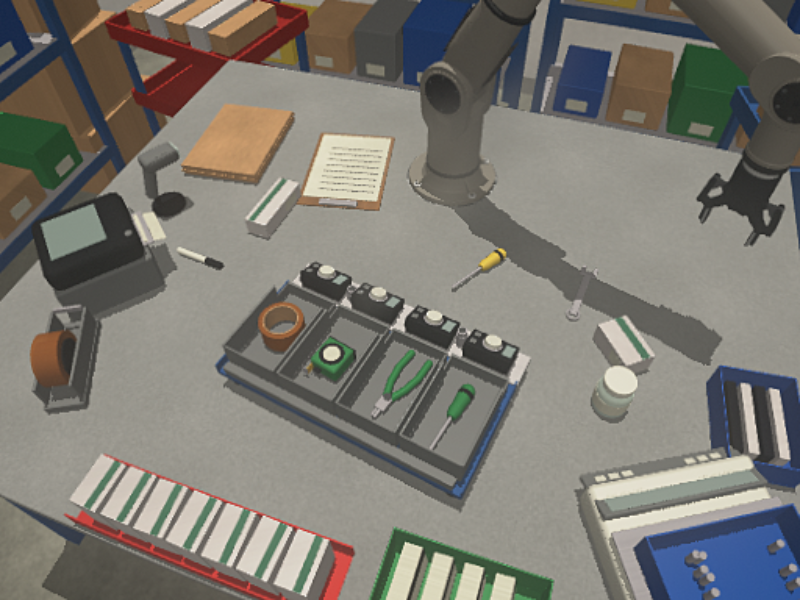

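View pics/top0.png

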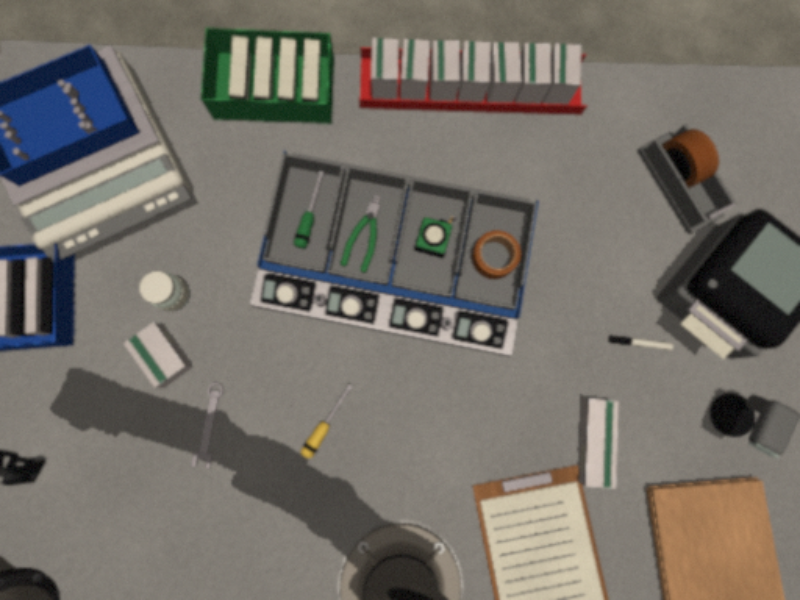

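The top view (800x600) shows four bins from left to right: green screwdriver (305,230), pliers (362,235), tape measure (434,235) and tape roll (497,254). The scene view agrees. Their buttons are at about (287,293), (351,306), (416,318) and (481,331). Things I could mistake for a button are the white disc on the tape measure (434,235) and the jar lid (157,288). The yellow screwdriver (318,435) is not meant. So the press order should be bins 2, 3, 1.

```bash
cat > m.py <<'E'
from h import *
import pickle
from scipy.spatial.transform import Rotation as Ro
seeds={"top":[(287,293),(351,306),(416,318),(481,331)],"scene":[(493,341),(434,318),(378,294),(327,271)]}
P={}
for n in seeds:
    c=pickle.load(open(n+".pkl","rb"));im=c["img"];hsv=cv2.cvtColor(im,cv2.COLOR_RGB2HSV)
    P[n]=[]
    for s in seeds[n]:
        x,y=[int(v*.64) for v in s]
        m=((hsv[:,:,2]>165)&(hsv[:,:,1]<50)).astype(np.uint8)
        w=np.zeros_like(m);cv2.circle(w,(x,y),12,1,-1)
        k,l,st,ce=cv2.connectedComponentsWithStats(m&w)
        i=min(range(1,k),key=lambda i:np.hypot(*(ce[i]-[x,y]))-.05*st[i,4])
        p=ray_plane(c,ce[i],.097);P[n].append(p)
        print(n,ce[i].round(1),st[i,2:],p.round(4))
    im2=im[165:235,150:345] if n=="top" else im[140:300,130:350]
    cv2.imwrite(f"pics/{n}crop.png",cv2.resize(im2[:,:,::-1],None,fx=3.5,fy=3.5,interpolation=cv2.INTER_CUBIC))
for n in P:
    p=np.array(P[n]);print(n,np.linalg.norm(np.diff(p,axis=0),axis=1).round(4), "yaw",np.degrees(np.arctan2(*(p[3]-p[0])[:2])+0).round(2))
E
python3 m.py
```

```text
top [182.3 187.6] [10 10 84] [0.5588 0.2361 0.097 ]
top [224.1 195.7] [11 10 86] [0.5367 0.1087 0.097 ]
top [266.  203.8] [11 10 87] [ 0.5143 -0.0193  0.097 ]
top [307.9 212.2] [11 10 86] [ 0.4913 -0.1472  0.097 ]
scene [315.6 217.4] [10  8 60] [0.559  0.2387 0.097 ]
scene [277.5 201.3] [10  7 53] [0.5367 0.1104 0.097 ]
scene [242.1 186.4] [ 9  6 45] [ 0.5145 -0.0171  0.097 ]
scene [208.8 172. ] [10  5 41] [ 0.4911 -0.1453  0.097 ]
top [0.1293 0.1299 0.13  ] yaw -170.02
scene [0.1302 0.1293 0.1303] yaw -169.98
```

View pics/scenecrop.png

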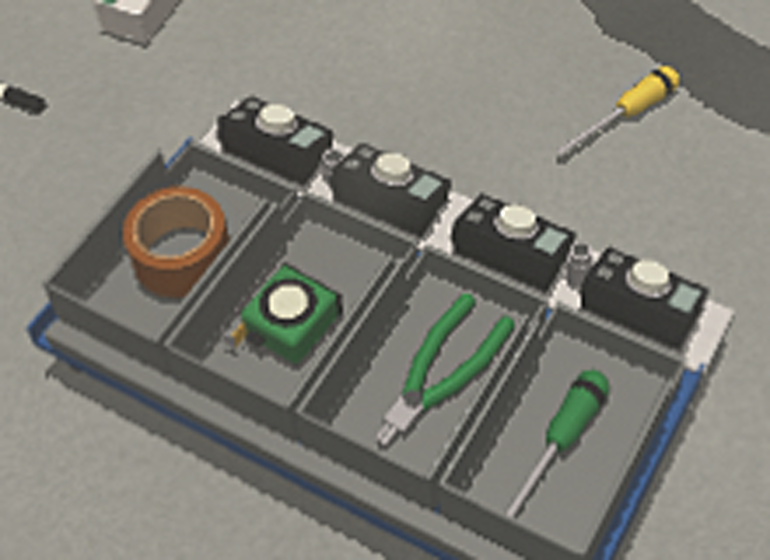

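View pics/topcrop.png

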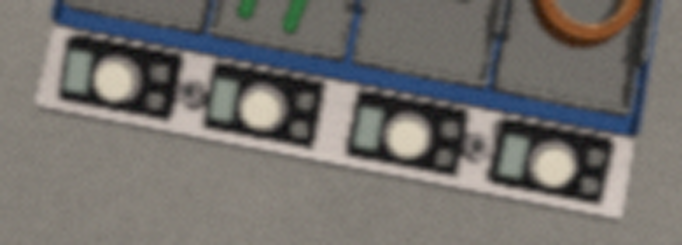

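Buttons are spaced 130 mm apart in both views and the two views agree within 3 mm. The crops confirm screwdriver in bin 1, pliers in bin 2, tape measure in bin 3 and roll in bin 4.

```bash
cat > g.py <<'E'
from h import *
from scipy.spatial.transform import Rotation as Ro
B={1:[.559,.2375,.097],2:[.5367,.1095,.097],3:[.5144,-.018,.097]}
a=np.radians(-10);sx=np.array([np.cos(a),np.sin(a),0]);sy=np.array([-np.sin(a),np.cos(a),0])
zt=sx*np.sin(np.radians(20))-np.array([0,0,1])*np.cos(np.radians(20))
T=Ro.from_matrix(np.c_[np.cross(sy,zt),sy,zt])
def rel(k,off):
    s=env.read_state()
    print(k,off,"dp mm",((np.array(B[k])-(off+env.tips_ahead)*zt-s["tcp_pos"])*1e3).round(1),"rot",np.degrees((T*Ro.from_quat(s["eef_rot"]).inv()).as_rotvec()).round(2))
E
python3 -c "
from g import *
print(zt); rel(2,.05)"
```

```text
[ 0.33682409 -0.05939117 -0.93969262]
2 0.05 dp mm [ 241.9 -503.1  -62. ] rot [ -5.77 -19.2   13.86]
```

Request:
send_rows(series=[{"dp": [15,-30,10],"angular": [0,0,0],"fingers": 0},{"dp": [30,-60,10],"angular": [0,0,0],"fingers": 0},{"dp": [45,-95,10],"angular": [0,0,0],"fingers": 0},{"dp": [60,-130,10],"angular": [0,0,0],"fingers": 0},{"dp": [80,-165,10],"angular": [0,0,0],"fingers": 0},{"dp": [97,-200,10],"angular": [-1,-3,2],"fingers": 0},{"dp": [114,-235,10],"angular": [-2,-6,4],"fingers": 0},{"dp": [130,-270,10],"angular": [-3,-9,6],"fingers": 0},{"dp": [145,-305,10],"angular": [-4,-12,8],"fingers": 0},{"dp": [160,-340,10],"angular": [-5,-15,10],"fingers": 0},{"dp": [178,-375,10],"angular": [-5.8,-19.2,13.9],"fingers": 0},{"dp": [178,-375,10],"angular": [-5.8,-19.2,13.9],"fingers": 0}])

```text
time_s: 1.1
tcp_pos: [0.4521, 0.2328, 0.2254]
eef_rot: [0.087, 0.981, -0.018, 0.173]
ft_force: [-0.9, -0.0, 0.7]
opening: -0.0002
gripper_force: 0.0
```

```bash
python3 -c "
from g import *
rel(2,.05);rel(2,.01)
s=env.read_state();print(s['time_s'],s['q'],s['opening'],s['ft_force'])"
```

```text
2 0.05 dp mm [  64.1 -119.7  -71.1] rot [ 0.3  -0.01  0.21]
2 0.01 dp mm [  77.5 -122.1 -108.7] rot [ 0.3  -0.01  0.21]
1.1 [-0.9607315   0.06500479  0.17378667  2.1472623   0.40374666  0.77221184
  0.33611688] -0.0002431335173856354 [-0.9102865  -0.01878645  0.68266443]
```

Request:
send_rows(series=[{"dp": [16,-30,0],"angular": [0,0,0],"fingers": 0},{"dp": [32,-60,0],"angular": [0,0,0],"fingers": 0},{"dp": [48,-90,-10],"angular": [0,0,0],"fingers": 0},{"dp": [64,-119,-30],"angular": [0.3,0,0.2],"fingers": 0},{"dp": [64,-119,-60],"angular": [0.3,0,0.2],"fingers": 0},{"dp": [70,-120,-88],"angular": [0.3,0,0.2],"fingers": 0},{"dp": [77,-122,-108],"angular": [0.3,0,0.2],"fingers": 0},{"dp": [77,-122,-108],"angular": [0.3,0,0.2],"fingers": 0},{"dp": [77,-122,-108],"angular": [0.3,0,0.2],"fingers": 0},{"dp": [77,-122,-108],"angular": [0.3,0,0.2],"fingers": 0}])

```text
time_s: 1.93
tcp_pos: [0.5297, 0.1201, 0.1201]
eef_rot: [0.084, 0.981, -0.011, 0.173]
ft_force: [-0.2, -0.4, 0.4]
opening: -0.0004
gripper_force: 0.0
```

```bash
python3 -c "
from g import *
rel(2,0);rel(2,-.007)
c=env.read_camera('scene');cv2.imwrite('pics/s1.png',cv2.resize(c['img'][140:260,200:360,::-1],None,fx=5,fy=5,interpolation=cv2.INTER_CUBIC))
s=env.read_state();print(s['time_s'],s['ft_force'])"
```

```text
2 0 dp mm [  3.2  -9.9 -12.7] rot [-0.38  0.05 -0.26]
2 -0.007 dp mm [  5.6 -10.3 -19.3] rot [-0.38  0.05 -0.26]
1.9833 [0.01174131 0.31437632 0.40234628]
```

View pics/s1.png

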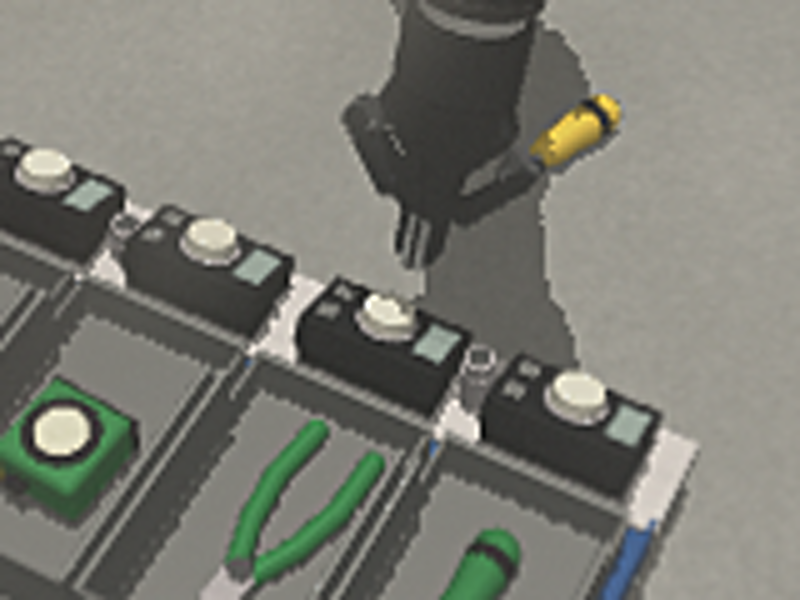

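The fingertip is at crop pixel (412,268), above button 2 at (388,316), and about 10 mm off along the row. I'll check the tip's projection.

```bash
python3 -c "
from g import *
c=env.read_camera('scene')
s=env.read_state();tip=s['tcp_pos']+Ro.from_quat(s['eef_rot']).apply([0,0,.011])
K=np.array(c['camera_matrix'])
for p in (tip,s['tcp_pos'],B[2]):
    u=cv2.projectPoints(np.array([p],float),np.array(c['rvec']),np.array(c['tvec']),K,np.array([c['k1'],0,0,0]))[0].ravel()
    print(p,u,(u-[200,140])*5)
"
```

```text
[0.53379895 0.11992089 0.11036845] [280.84377713 198.82255925] [404.21888564 294.11279626]
[0.53006794 0.12047611 0.12070147] [281.48574429 195.95525183] [407.42872143 279.77625915]
[0.5367, 0.1095, 0.097] [277.25101616 201.252642  ] [386.25508079 306.26320998]
```

Request:
send_rows(series=[{"dp": [1,-10,0],"angular": [-0.4,0,-0.3],"fingers": 0},{"dp": [1,-10,-4],"angular": [-0.4,0,-0.3],"fingers": 0},{"dp": [1,-10,-8],"angular": [-0.4,0,-0.3],"fingers": 0},{"dp": [1,-10,-8],"angular": [-0.4,0,-0.3],"fingers": 0},{"dp": [1,-10,-8],"angular": [-0.4,0,-0.3],"fingers": 0},{"dp": [1,-10,-8],"angular": [-0.4,0,-0.3],"fingers": 0}])

```text
time_s: 2.53
tcp_pos: [0.5304, 0.1098, 0.1111]
eef_rot: [0.086, 0.981, -0.016, 0.173]
ft_force: [-0.8, 0.4, -0.4]
opening: -0.0001
gripper_force: 0.0
```

```bash
python3 -c "
from g import *
c=env.read_camera('scene')
d=c['z_map'];R=cv2.Rodrigues(np.array(c['rvec']))[0];t=np.array(c['tvec']).ravel();K=np.array(c['camera_matrix'])
r,q=np.mgrid[175:215,265:300];z=d[r,q]
u=np.stack([(q-K[0,2])/K[0,0],(r-K[1,2])/K[1,1]],-1);u=u/(1+c['k1']*(u**2).sum(-1,keepdims=True))
X=(np.concatenate([u,np.ones(u.shape[:2]+(1,))],-1)*z[...,None]-t)@R
s=env.read_state();print(s['tcp_pos'],s['ft_force'])
rel(2,0)
# points within 25 mm of the tool axis, distance ahead of TCP
v=X-s['tcp_pos'];zz=Ro.from_quat(s['eef_rot']).apply([0,0,1]);al=v@zz;ra=np.linalg.norm(v-al[...,None]*zz,axis=-1)
m=(ra<.02)
for h in np.arange(-.05,.04,.005):
    k=m&(al>=h)&(al<h+.005);print(round(h*1e3),k.sum(),c['img'][r[k],q[k]].mean(0).round() if k.any() else '')
cv2.imwrite('pics/s2.png',cv2.resize(c['img'][170:220,250:320,::-1],None,fx=10,fy=10,interpolation=cv2.INTER_CUBIC))
"
```

```text
[0.53049356 0.10977776 0.11117741] [-0.32554202 -0.07047359  0.42112597]
2 0 dp mm [ 2.5  0.4 -3.8] rot [0.05 0.01 0.04]
-50 13 [67. 67. 64.]
-45 14 [68. 68. 65.]
-40 11 [78. 77. 74.]
-35 12 [74. 73. 70.]
-30 17 [75. 75. 72.]
-25 8 [97. 97. 93.]
-20 4 [106. 106. 100.]
-15 0 
-10 0 
-5 0 
0 0 
5 0 
10 31 [191. 188. 171.]
15 26 [170. 167. 151.]
20 16 [144. 140. 128.]
25 11 [147. 142. 137.]
30 0 
35 0
```

View pics/s2.png

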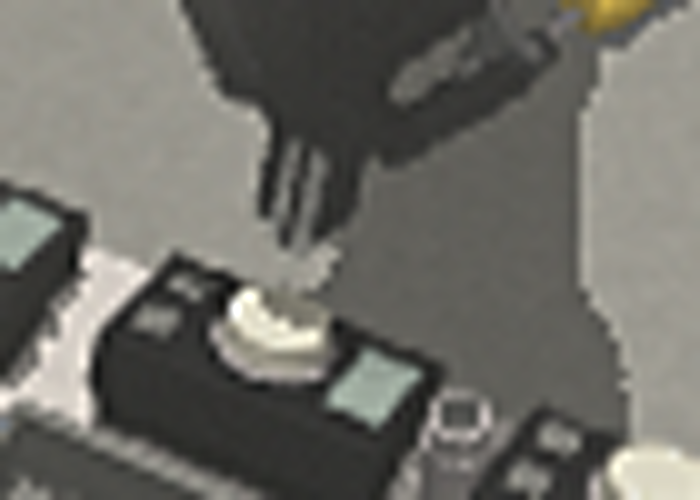

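The pale grey pads reach almost to the button at crop pixel (305,270). I'll creep down with force readings.

Request:
send_rows(series=[{"dp": [1.5,0,-2],"angular": [0,0,0],"fingers": 0},{"dp": [2.5,0,-4],"angular": [0,0,0],"fingers": 0},{"dp": [3,0,-5.5],"angular": [0,0,0],"fingers": 0},{"dp": [3,0,-5.5],"angular": [0,0,0],"fingers": 0},{"dp": [3,0,-5.5],"angular": [0,0,0],"fingers": 0}])

```text
time_s: 3.0
tcp_pos: [0.5334, 0.1096, 0.1055]
eef_rot: [0.086, 0.981, -0.016, 0.173]
ft_force: [-1.1, -0.3, 0.5]
opening: 0.0001
gripper_force: 0.0
```

```bash
python3 -c "
from g import *
s=env.read_state();print(s['ft_force']@-zt,s['tcp_pos']);rel(2,0)"
```

```text
0.8092219908674281 [0.5334242  0.10962199 0.10550032]
2 0 dp mm [-0.4  0.5  1.8] rot [ 0.06 -0.    0.05]
```

Request:
send_rows(series=[{"dp": [0.3,0,-1],"angular": [0,0,0],"fingers": 0},{"dp": [0.7,0,-2],"angular": [0,0,0],"fingers": 0},{"dp": [0.7,0,-2],"angular": [0,0,0],"fingers": 0},{"dp": [0.7,0,-2],"angular": [0,0,0],"fingers": 0}])

```text
time_s: 3.33
tcp_pos: [0.5342, 0.1097, 0.1037]
eef_rot: [0.086, 0.981, -0.016, 0.173]
ft_force: [0.0, 0.1, -0.6]
opening: 0.0006
gripper_force: 0.0
```

Request:
send_rows(series=[{"dp": [0.3,0,-1],"angular": [0,0,0],"fingers": 0},{"dp": [0.7,0,-2],"angular": [0,0,0],"fingers": 0},{"dp": [0.7,0,-2],"angular": [0,0,0],"fingers": 0},{"dp": [0.7,0,-2],"angular": [0,0,0],"fingers": 0}])

```text
time_s: 3.67
tcp_pos: [0.5349, 0.1097, 0.1016]
eef_rot: [0.086, 0.981, -0.016, 0.173]
ft_force: [0.4, -0.6, -0.4]
opening: -0.0001
gripper_force: 0.0
```

Request:
send_rows(series=[{"dp": [0.3,0,-1],"angular": [0,0,0],"fingers": 0},{"dp": [0.7,0,-2],"angular": [0,0,0],"fingers": 0},{"dp": [0.7,0,-2],"angular": [0,0,0],"fingers": 0},{"dp": [0.7,0,-2],"angular": [0,0,0],"fingers": 0}])

```text
time_s: 4.0
tcp_pos: [0.5356, 0.1096, 0.0996]
eef_rot: [0.086, 0.981, -0.016, 0.173]
ft_force: [-0.3, 0.8, 0.2]
opening: -0.0
gripper_force: 0.0
```

```bash
python3 -c "
from g import *
c=env.read_camera('scene')
cv2.imwrite('pics/s3.png',cv2.resize(c['img'][170:225,250:330,::-1],None,fx=10,fy=10,interpolation=cv2.INTER_CUBIC))
s=env.read_state();print(s['ft_force']@-zt,s['tcp_pos']);rel(2,0)"
```

```text
-0.4845237043768208 [0.53556954 0.10966612 0.09963903]
2 0 dp mm [-2.6  0.5  7.7] rot [0.05 0.01 0.05]
```

View pics/s3.png

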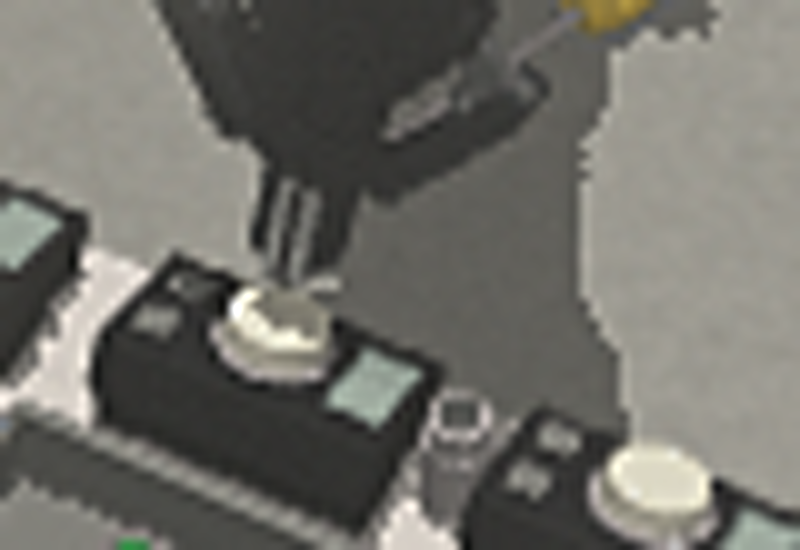

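The finger's dark end at crop pixel (285,275) is still above or behind button 2, and the button is not down. The tip seems to sit higher than stated, so I'll measure it by depth.

```bash
cat >> h.py <<'E'
def cloud(c,r0,r1,q0,q1):
    d=c['z_map'];R=cv2.Rodrigues(np.array(c['rvec']))[0];t=np.array(c['tvec']).ravel();K=np.array(c['camera_matrix'])
    r,q=np.mgrid[r0:r1,q0:q1]
    d2=cv2.undistortPoints(np.stack([q,r],-1).reshape(-1,1,2).astype(float),K,np.array([c['k1'],0,0,0])).reshape(r.shape+(2,))
    return (np.dstack([d2,np.ones(r.shape)])*d[r,q][...,None]-t)@R
E
python3 -c "
from g import *
for n in ('scene','top'):
    c=env.read_camera(n)
    if n=='scene':
        X=cloud(c,184,206,272,286)
        for i,col in enumerate(range(272,286)):
            if col in(276,278,279,281): print(col,[(184+j,*(X[j,i]*1e3).round().astype(int).tolist(),int(c['img'][184+j,col].mean())) for j in range(0,22)])
    else:
        im=c['img'];cv2.imwrite('pics/t3.png',cv2.resize(im[165:235,150:345,::-1],None,fx=4,fy=4,interpolation=cv2.INTER_CUBIC))
print(env.read_state()['q'])
"
```

```text
276 [(184, 523, 99, 163, 49), (185, 523, 99, 159, 54), (186, 526, 100, 157, 96), (187, 527, 101, 153, 64), (188, 525, 100, 146, 61), (189, 524, 100, 140, 38), (190, 527, 101, 140, 36), (191, 528, 101, 135, 38), (192, 530, 102, 133, 40), (193, 532, 103, 130, 59), (194, 534, 104, 128, 62), (195, 539, 105, 130, 101), (196, 540, 106, 127, 127), (197, 542, 106, 124, 112), (198, 453, 83, -1, 145), (199, 528, 103, 95, 115), (200, 534, 105, 99, 109), (201, 539, 106, 100, 131), (202, 543, 107, 101, 228), (203, 545, 108, 98, 227), (204, 552, 110, 102, 194), (205, 552, 110, 97, 143)]
278 [(184, 526, 106, 169, 55), (185, 526, 106, 164, 54), (186, 526, 107, 160, 51), (187, 528, 107, 157, 62), (188, 530, 108, 155, 116), (189, 530, 108, 150, 116), (190, 530, 108, 146, 111), (191, 532, 109, 143, 91), (192, 532, 109, 138, 99), (193, 534, 110, 137, 55), (194, 538, 111, 137, 46), (195, 533, 110, 125, 37), (196, 538, 111, 127, 55), (197, 537, 111, 120, 72), (198, 540, 112, 119, 72), (199, 523, 108, 91, 124), (200, 530, 110, 96, 122), (201, 534, 111, 96, 117), (202, 541, 113, 100, 131), (203, 544, 114, 9
[... 609 characters left out ...]
00, 227), (205, 551, 119, 100, 127)]
281 [(184, 517, 113, 161, 52), (185, 525, 116, 167, 52), (186, 525, 116, 162, 52), (187, 527, 116, 160, 54), (188, 528, 117, 156, 59), (189, 526, 117, 149, 97), (190, 529, 117, 148, 110), (191, 531, 118, 146, 90), (192, 530, 118, 140, 83), (193, 531, 119, 136, 56), (194, 532, 119, 133, 54), (195, 536, 120, 132, 45), (196, 536, 120, 127, 41), (197, 538, 121, 125, 86), (198, 448, 100, 0, 163), (199, 457, 102, 6, 88), (200, 526, 119, 93, 119), (201, 530, 120, 95, 124), (202, 539, 122, 102, 119), (203, 543, 124, 102, 131), (204, 544, 124, 98, 197), (205, 545, 124, 94, 121)]
[-0.71213384  0.31076177  0.31606384  2.23615417  0.30931034  0.33333468
  0.69280272]
```

View pics/t3.png

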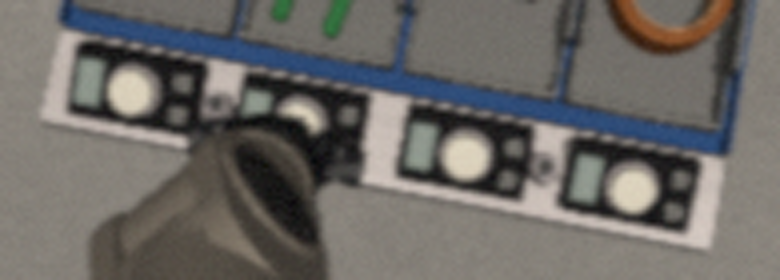

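By depth the fingertip's lower end is at z≈0.119, about 20 mm above the button top (≈0.099), and centred on the axis. The arm's reach is short of nominal, but there is no lateral error. I'll advance along the axis and keep watching the force.

Request:
send_rows(series=[{"dp": [0.7,-0.1,-2],"angular": [0,0,0],"fingers": 0},{"dp": [1.4,-0.2,-4],"angular": [0,0,0],"fingers": 0},{"dp": [2.2,-0.4,-6],"angular": [0,0,0],"fingers": 0},{"dp": [2.9,-0.5,-8],"angular": [0,0,0],"fingers": 0},{"dp": [3.6,-0.6,-10],"angular": [0,0,0],"fingers": 0},{"dp": [3.6,-0.6,-10],"angular": [0,0,0],"fingers": 0},{"dp": [3.6,-0.6,-10],"angular": [0,0,0],"fingers": 0}])

```text
time_s: 4.73
tcp_pos: [0.5391, 0.109, 0.0895]
eef_rot: [0.086, 0.981, -0.016, 0.173]
ft_force: [0.6, 0.4, 0.5]
opening: -0.0002
gripper_force: 0.0
```

Request:
send_rows(series=[{"dp": [0.3,-0.1,-1],"angular": [0,0,0],"fingers": 0},{"dp": [0.7,-0.1,-2],"angular": [0,0,0],"fingers": 0},{"dp": [1.1,-0.2,-3],"angular": [0,0,0],"fingers": 0},{"dp": [1.1,-0.2,-3],"angular": [0,0,0],"fingers": 0},{"dp": [1.1,-0.2,-3],"angular": [0,0,0],"fingers": 0}])

```text
time_s: 5.15
tcp_pos: [0.5403, 0.1088, 0.0867]
eef_rot: [0.086, 0.981, -0.016, 0.173]
ft_force: [0.1, 0.3, 0.6]
opening: -0.0001
gripper_force: 0.0
```

Request:
send_rows(series=[{"dp": [0.3,-0.1,-1],"angular": [0,0,0],"fingers": 0},{"dp": [0.7,-0.1,-2],"angular": [0,0,0],"fingers": 0},{"dp": [0.7,-0.1,-2],"angular": [0,0,0],"fingers": 0},{"dp": [0.7,-0.1,-2],"angular": [0,0,0],"fingers": 0}])

```text
time_s: 5.48
tcp_pos: [0.541, 0.1087, 0.0846]
eef_rot: [0.086, 0.981, -0.016, 0.173]
ft_force: [0.1, -0.6, -0.6]
opening: -0.0003
gripper_force: 0.0
```

Request:
send_rows(series=[{"dp": [0.3,-0.1,-1],"angular": [0,0,0],"fingers": 0},{"dp": [0.7,-0.1,-2],"angular": [0,0,0],"fingers": 0},{"dp": [0.7,-0.1,-2],"angular": [0,0,0],"fingers": 0},{"dp": [0.7,-0.1,-2],"angular": [0,0,0],"fingers": 0}])

```text
time_s: 5.82
tcp_pos: [0.5417, 0.1087, 0.0826]
eef_rot: [0.086, 0.981, -0.016, 0.173]
ft_force: [0.9, 0.9, -0.7]
opening: -0.0001
gripper_force: 0.0
```

```bash
cat > tip.py <<'E'
from g import *
c=env.read_camera('scene');X=cloud(c,180,215,265,300)
s=env.read_state();v=X-s['tcp_pos'];Rm=Ro.from_quat(s['eef_rot']);w=Rm.inv().apply(v.reshape(-1,3)).reshape(v.shape)
g=c['img'][180:215,265:300].mean(-1)
print(s['tcp_pos'],s['ft_force'])
# per column: pixel rows, along-axis of points near tool axis
for col in range(8,18):
    print(265+col,[(180+j,int(w[j,col,2]*1e3),int(X[j,col,2]*1e3),int(g[j,col])) for j in range(12,28) if abs(w[j,col,1])<.02 and abs(w[j,col,0])<.025])
E
python3 tip.py
```

```text
[0.54168654 0.10866403 0.08264637] [ 0.70491356  0.46811672 -0.04998302]
273 [(200, -16, 99, 203), (201, -14, 98, 242), (202, -13, 98, 205), (203, -11, 97, 144), (204, -9, 97, 141), (205, -4, 91, 163), (206, -3, 91, 146), (207, -1, 91, 35)]
274 [(196, -34, 118, 70), (197, -29, 112, 98), (198, -27, 111, 38), (199, -21, 104, 101), (200, -16, 99, 240), (201, -14, 98, 131), (202, -14, 99, 229), (203, -13, 99, 212), (204, -12, 100, 129), (205, -10, 99, 148), (206, -2, 90, 158), (207, -1, 89, 101)]
275 [(192, -47, 129, 62), (193, -44, 126, 37), (194, -43, 126, 35), (195, -39, 122, 36), (196, -35, 118, 35), (197, -30, 112, 39), (198, -28, 111, 60), (199, -27, 111, 82), (200, -23, 107, 119), (201, -20, 106, 129), (202, -17, 102, 200), (203, -12, 98, 230), (204, -13, 100, 181), (205, -12, 100, 144), (206, -5, 93, 141), (207, -5, 94, 160)]
276 [(192, -54, 138, 45), (193, -46, 128, 55), (194, -45, 128, 62), (195, -42, 126, 107), (196, -41, 125, 110), (197, -37, 122, 134), (198, -34, 119, 133), (199, -29, 114, 125), (200, -26, 112, 96), (201, -21, 106, 83), (202, -18, 103, 95), (203, -14, 99, 23
[... 1397 characters left out ...]
27), (205, -10, 94, 147), (206, -6, 90, 131), (207, -3, 88, 161)]
281 [(192, -61, 144, 52), (193, -59, 143, 49), (194, -54, 137, 47), (195, -47, 129, 47), (196, -42, 123, 47), (197, -41, 124, 47), (198, -37, 120, 49), (199, -32, 115, 47), (200, -27, 109, 44), (201, -24, 106, 54), (202, -14, 94, 109), (203, -15, 97, 128), (204, -12, 95, 136), (205, -12, 96, 122), (206, -5, 88, 127), (207, -5, 89, 174)]
282 [(192, -63, 147, 52), (193, -59, 143, 52), (194, -55, 138, 50), (195, -50, 133, 50), (196, -45, 127, 50), (197, -43, 126, 49), (198, -38, 121, 48), (199, -31, 112, 47), (200, -27, 109, 66), (202, -14, 94, 144), (203, -16, 97, 140), (204, -10, 91, 125), (205, -6, 87, 110), (206, -3, 85, 95)]
```

Tip is now at z≈0.105, a few mm above the button top (≈0.099).

Request:
send_rows(series=[{"dp": [0.3,-0.1,-1],"angular": [0,0,0],"fingers": 0},{"dp": [0.7,-0.1,-2],"angular": [0,0,0],"fingers": 0},{"dp": [0.7,-0.1,-2],"angular": [0,0,0],"fingers": 0},{"dp": [0.7,-0.1,-2],"angular": [0,0,0],"fingers": 0}])

```text
time_s: 6.2
tcp_pos: [0.5424, 0.1085, 0.0806]
eef_rot: [0.086, 0.981, -0.016, 0.173]
ft_force: [-0.5, -0.4, -0.0]
opening: -0.0
gripper_force: 0.2
```

Request:
send_rows(series=[{"dp": [0.3,-0.1,-1],"angular": [0,0,0],"fingers": 0},{"dp": [0.7,-0.1,-2],"angular": [0,0,0],"fingers": 0},{"dp": [0.7,-0.1,-2],"angular": [0,0,0],"fingers": 0},{"dp": [0.7,-0.1,-2],"angular": [0,0,0],"fingers": 0}])

```text
time_s: 6.53
tcp_pos: [0.5431, 0.1084, 0.0786]
eef_rot: [0.086, 0.981, -0.016, 0.173]
ft_force: [0.6, -0.1, 0.8]
opening: -0.0
gripper_force: 0.2
```

Request:
send_rows(series=[{"dp": [0.3,-0.1,-1],"angular": [0,0,0],"fingers": 0},{"dp": [0.7,-0.1,-2],"angular": [0,0,0],"fingers": 0},{"dp": [0.7,-0.1,-2],"angular": [0,0,0],"fingers": 0},{"dp": [0.7,-0.1,-2],"angular": [0,0,0],"fingers": 0}])

```text
time_s: 6.87
tcp_pos: [0.5439, 0.1083, 0.0766]
eef_rot: [0.086, 0.981, -0.016, 0.173]
ft_force: [0.4, -0.5, 0.9]
opening: -0.0002
gripper_force: 0.4
```

```bash
cat > tip2.py <<'E'
from g import *
c=env.read_camera('scene');s=env.read_state()
print(s['tcp_pos'],s['ft_force']@-zt,s['torque'],s['gripper_force'])
import sys
cv2.imwrite(sys.argv[1],cv2.resize(c['img'][180:220,255:325,::-1],None,fx=11,fy=11,interpolation=cv2.INTER_CUBIC))
E
python3 tip2.py pics/s4.png
```

```text
[0.5438563  0.10829296 0.07661476] 0.8336514761662641 [-0.00479704  0.25501012  0.02462715] 0.22691192803904414
```

View pics/s4.png

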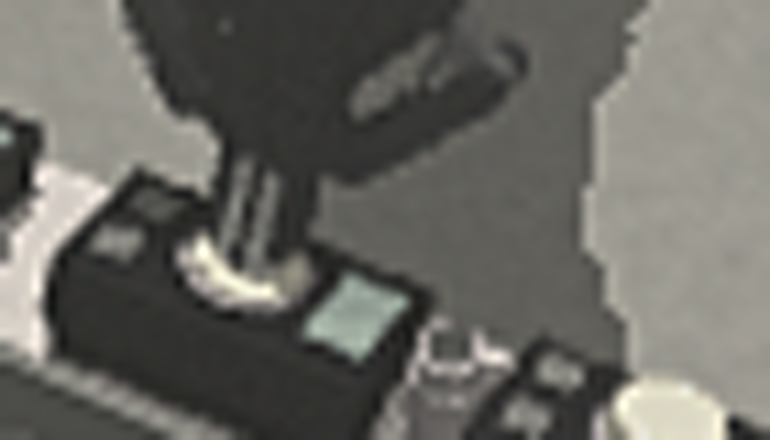

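Button 2 at crop (240,275) shows much less skirt than button 3 did, so it looks partly pressed although the force reading is flat. I'll measure its height from depth and its front edge.

```bash
cat > bt.py <<'E'
from g import *
import pickle,sys
B[4]=[.4912,-.1463,.097]
def heights(c):
    # height of each bright button-top pixel along the button axis relative to nominal top (mm), plus its lowest rows
    X=cloud(c,150,240,190,340);im=c['img'][150:240,190:340];hsv=cv2.cvtColor(im,cv2.COLOR_RGB2HSV)
    out={}
    for k in B:
        v=X-np.array(B[k]);h=v@-zt;ra=np.linalg.norm(v+h[...,None]*zt,axis=-1)
        m=(ra<.016)&(hsv[...,2]>195)&(hsv[...,1]<60)&(np.abs(h)<.025)
        # far side strip (visible under the finger)
        f=m&((v@sx)>.004)
        out[k]=(int(m.sum()),round(float(np.median(h[m])*1e3),1) if m.any() else None,int(f.sum()),round(float(np.median(h[f])*1e3),1) if f.any() else None)
    return out
E
python3 - <<'E'
from bt import *
print(heights(pickle.load(open('scene.pkl','rb'))))
cs=[env.read_camera('scene') for _ in range(3)]
for c in cs: print(heights(c))
c0=pickle.load(open('scene.pkl','rb'))
for col in (272,274,276,278,280): print(col,[int(x) for x in c0['img'][194:212,col].mean(-1)],[int(x) for x in cs[0]['img'][194:212,col].mean(-1)])
E
```

```text
{1: (43, 0.4, 12, -0.2), 2: (43, 0.9, 16, 0.2), 3: (39, 0.7, 14, 0.8), 4: (35, 0.6, 12, 1.0)}
{1: (45, 0.9, 15, 0.6), 2: (11, -7.7, 11, -7.7), 3: (37, 0.9, 11, 0.6), 4: (35, 0.0, 13, -0.5)}
{1: (45, 0.3, 18, 0.3), 2: (10, -8.0, 9, -7.5), 3: (36, 0.9, 12, 0.9), 4: (36, 0.1, 14, 0.1)}
{1: (46, 0.6, 17, 0.8), 2: (11, -7.3, 11, -7.3), 3: (39, 1.4, 14, 1.7), 4: (35, 0.7, 12, 0.5)}
272 [148, 152, 151, 57, 44, 40, 47, 83, 131, 142, 159, 162, 70, 51, 58, 53, 54, 54] [149, 153, 155, 51, 39, 43, 42, 74, 142, 183, 140, 161, 67, 46, 53, 47, 50, 48]
274 [150, 151, 154, 147, 101, 244, 220, 217, 222, 189, 138, 150, 159, 102, 48, 58, 53, 53] [132, 125, 65, 69, 50, 45, 40, 65, 132, 201, 224, 209, 149, 99, 45, 51, 49, 48]
276 [146, 146, 148, 150, 171, 218, 211, 209, 212, 220, 192, 143, 152, 156, 42, 54, 57, 52] [63, 94, 96, 116, 134, 131, 103, 96, 47, 38, 87, 230, 207, 149, 36, 48, 53, 47]
278 [147, 147, 147, 140, 139, 218, 212, 209, 210, 214, 225, 131, 146, 158, 73, 51, 57, 57] [57, 43, 53, 55, 89, 93, 111, 114, 129, 116, 105, 132, 240, 146, 70, 46, 53, 52]
280 [150, 151, 151, 147, 146, 177, 216, 211, 211, 214, 207, 119, 129, 160, 65, 51, 55, 58] [50, 52, 77, 84, 54, 45, 44, 45, 43, 52, 105, 119, 140, 162, 64, 49, 52, 52]
```

Button 2 is 7.5–8 mm down. I'll retreat and repeat at button 3, 1 mm shallower.

Request:
send_rows(series=[{"dp": [-3,0.5,8],"angular": [0,0,0],"fingers": 0},{"dp": [-7,1.2,20],"angular": [0,0,0],"fingers": 0},{"dp": [-12,2,34],"angular": [0,0,0],"fingers": 0},{"dp": [-17,-28,34],"angular": [0,0,0],"fingers": 0},{"dp": [-22,-58,34],"angular": [0,0,0],"fingers": 0},{"dp": [-28,-93,34],"angular": [0,0,0],"fingers": 0},{"dp": [-34.4,-125.4,34],"angular": [0,0,0],"fingers": 0},{"dp": [-34.4,-125.4,34],"angular": [0,0,0],"fingers": 0},{"dp": [-34.4,-125.4,34],"angular": [0,0,0],"fingers": 0},{"dp": [-34.4,-125.4,34],"angular": [0,0,0],"fingers": 0}])

```text
time_s: 7.9
tcp_pos: [0.5097, -0.0167, 0.1112]
eef_rot: [0.086, 0.981, -0.015, 0.174]
ft_force: [0.4, 0.1, 0.0]
opening: 0.0001
gripper_force: 0.0
```

```bash
python3 -c "
from bt import *
print(heights(env.read_camera('scene')),env.read_state()['tcp_pos'],env.read_state()['ft_force'])
rel(3,-.011-.01);rel(3,-.011-.0207)"
```

```text
{1: (45, 0.6, 14, 0.6), 2: (40, -7.1, 18, -6.6), 3: (19, 0.4, 13, 0.4), 4: (35, 0.5, 12, 0.2)} [ 0.50990915 -0.01580135  0.11113716] [ 1.09826036 -0.10181764  0.4905892 ]
3 -0.020999999999999998 dp mm [  7.9  -2.8 -23.5] rot [ 0.02  0.07 -0.05]
3 -0.0317 dp mm [ 11.5  -3.4 -33.6] rot [ 0.02  0.07 -0.05]
```

Request:
send_rows(series=[{"dp": [3,-1.5,-8],"angular": [0,0,0],"fingers": 0},{"dp": [6,-2.3,-16],"angular": [0,0,0],"fingers": 0},{"dp": [8,-2.6,-23],"angular": [0,0,0],"fingers": 0},{"dp": [8.8,-2.7,-25],"angular": [0,0,0],"fingers": 0},{"dp": [9.5,-2.8,-27],"angular": [0,0,0],"fingers": 0},{"dp": [10.2,-2.9,-29],"angular": [0,0,0],"fingers": 0},{"dp": [10.9,-3,-31],"angular": [0,0,0],"fingers": 0},{"dp": [11.6,-3,-33],"angular": [0,0,0],"fingers": 0},{"dp": [11.6,-3,-33],"angular": [0,0,0],"fingers": 0},{"dp": [11.6,-3,-33],"angular": [0,0,0],"fingers": 0}])

```text
time_s: 8.78
tcp_pos: [0.5215, -0.0203, 0.0779]
eef_rot: [0.086, 0.981, -0.016, 0.174]
ft_force: [0.4, -0.1, 0.2]
opening: -0.0005
gripper_force: 0.0
```

```bash
python3 -c "
from bt import *
for _ in range(2): print(heights(env.read_camera('scene')),env.read_state()['ft_force'])
rel(3,-.011-.0207)"
```

```text
{1: (43, 0.8, 14, 0.9), 2: (44, -7.4, 20, -7.3), 3: (9, -7.2, 8, -7.0), 4: (32, 0.4, 11, 1.1)} [-0.53971162  0.38970955  0.21053055]
{1: (47, 0.9, 17, 0.9), 2: (41, -7.3, 21, -7.7), 3: (9, -7.2, 9, -7.2), 4: (34, 0.2, 11, -0.2)} [-0.75554658 -0.54349245 -0.93612209]
3 -0.0317 dp mm [-0.2  1.1 -0.5] rot [0.04 0.08 0.08]
```

Button 3 is about 7.5 mm down. Next is button 1.

Request:
send_rows(series=[{"dp": [-3,0.5,8],"angular": [0,0,0],"fingers": 0},{"dp": [-7,1.2,20],"angular": [0,0,0],"fingers": 0},{"dp": [-12,2,34],"angular": [0,0,0],"fingers": 0},{"dp": [-7,32,38],"angular": [0,0,0],"fingers": 0},{"dp": [-1,66,38],"angular": [0,0,0],"fingers": 0},{"dp": [5,100,38],"angular": [0,0,0],"fingers": 0},{"dp": [11,134,38],"angular": [0,0,0],"fingers": 0},{"dp": [17,168,38],"angular": [0,0,0],"fingers": 0},{"dp": [23,202,38],"angular": [0,0,0],"fingers": 0},{"dp": [28,234,38],"angular": [0,0,0],"fingers": 0},{"dp": [32.4,258.6,34],"angular": [0,0,0],"fingers": 0},{"dp": [32.4,258.6,34],"angular": [0,0,0],"fingers": 0}])

```text
time_s: 9.88
tcp_pos: [0.5539, 0.2463, 0.1125]
eef_rot: [0.083, 0.981, -0.013, 0.174]
ft_force: [-0.7, 0.1, 1.3]
opening: -0.0003
gripper_force: 0.0
```

Request:
send_rows(series=[{"dp": [0,0,0],"angular": [0,0,0],"fingers": 0},{"dp": [0,0,0],"angular": [0,0,0],"fingers": 0},{"dp": [0,0,0],"angular": [0,0,0],"fingers": 0}])

```text
time_s: 10.13
tcp_pos: [0.5533, 0.2367, 0.112]
eef_rot: [0.087, 0.981, -0.016, 0.173]
ft_force: [-0.2, -0.7, -0.6]
opening: -0.0002
gripper_force: 0.0
```

```bash
python3 -c "
from bt import *
print(heights(env.read_camera('scene')),env.read_state()['tcp_pos'])
rel(1,-.011-.0207)"
```

```text
{1: (23, 0.3, 13, 0.3), 2: (41, -7.2, 17, -7.0), 3: (40, -6.7, 18, -6.3), 4: (34, 0.7, 10, 0.5)} [0.55342195 0.23669941 0.11201444]
1 -0.0317 dp mm [ 12.6  -0.4 -34.5] rot [0.06 0.01 0.18]
```

Request:
send_rows(series=[{"dp": [3,0,-8],"angular": [0,0,0],"fingers": 0},{"dp": [6,0,-16],"angular": [0,0,0],"fingers": 0},{"dp": [8.5,0,-23],"angular": [0,0,0],"fingers": 0},{"dp": [9.2,-0.1,-25],"angular": [0,0,0],"fingers": 0},{"dp": [10,-0.2,-27],"angular": [0,0,0],"fingers": 0},{"dp": [10.8,-0.3,-29],"angular": [0,0,0],"fingers": 0},{"dp": [11.5,-0.3,-31],"angular": [0,0,0],"fingers": 0},{"dp": [12.2,-0.4,-33],"angular": [0,0,0],"fingers": 0},{"dp": [12.6,-0.4,-34.3],"angular": [0,0,0],"fingers": 0},{"dp": [12.6,-0.4,-34.3],"angular": [0,0,0],"fingers": 0},{"dp": [12.6,-0.4,-34.3],"angular": [0,0,0],"fingers": 0}])

```text
time_s: 11.1
tcp_pos: [0.5665, 0.2389, 0.0776]
eef_rot: [0.086, 0.981, -0.015, 0.174]
ft_force: [-0.9, 0.5, -0.8]
opening: -0.0004
gripper_force: 0.0
```

```bash
python3 -c "
from bt import *
for _ in range(2): print(heights(env.read_camera('scene')))
rel(1,-.011-.0207)"
```

```text
{1: (15, -6.9, 14, -7.1), 2: (42, -6.9, 18, -6.2), 3: (39, -6.3, 17, -6.2), 4: (36, 0.7, 11, 0.9)}
{1: (15, -6.2, 15, -6.2), 2: (42, -7.0, 21, -7.1), 3: (39, -6.1, 16, -6.2), 4: (33, 0.4, 11, -0.2)}
1 -0.0317 dp mm [-0.5 -2.7 -0.2] rot [-0.02  0.07  0.  ]
```

Button 1 is about 7 mm down. I'll retreat and take a last look.

Request:
send_rows(series=[{"dp": [-3,0.5,8],"angular": [0,0,0],"fingers": 0},{"dp": [-7,1.2,20],"angular": [0,0,0],"fingers": 0},{"dp": [-14,2,40],"angular": [0,0,0],"fingers": 0},{"dp": [-25,2,70],"angular": [0,0,0],"fingers": 0},{"dp": [-45,2,100],"angular": [0,0,0],"fingers": 0},{"dp": [-70,2,120],"angular": [0,0,0],"fingers": 0},{"dp": [-80,2,130],"angular": [0,0,0],"fingers": 0},{"dp": [-80,2,130],"angular": [0,0,0],"fingers": 0},{"dp": [-80,2,130],"angular": [0,0,0],"fingers": 0},{"dp": [-80,2,130],"angular": [0,0,0],"fingers": 0}])

```text
time_s: 12.03
tcp_pos: [0.4863, 0.2401, 0.2072]
eef_rot: [0.086, 0.981, -0.016, 0.173]
ft_force: [-0.0, -0.3, -0.2]
opening: 0.0
gripper_force: 0.0
```

```bash
python3 -c "
from bt import *
c=env.read_camera('scene');print(heights(c),env.read_state()['tcp_pos'])
cv2.imwrite('pics/end.png',cv2.resize(c['img'][140:300,130:350,::-1],None,fx=3.5,fy=3.5,interpolation=cv2.INTER_CUBIC))"
```

```text
{1: (48, -6.1, 24, -6.2), 2: (44, -7.0, 22, -7.0), 3: (38, -6.5, 18, -6.5), 4: (35, 0.4, 11, 1.1)} [0.48635778 0.23981876 0.2068085 ]
```

View pics/end.png

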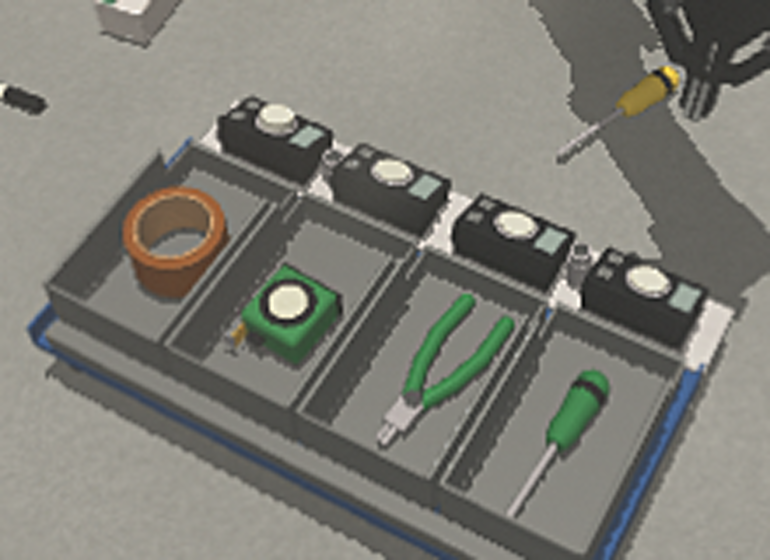

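The last picture shows buttons 1 (650,282), 2 (517,225) and 3 (392,172) down and button 4 (277,118) up. The goods and sockets are where they were.

```bash
python3 -c "
from bench import env
print(env.close_job())"
```

```text
the job is handed in; nothing more can be done
None
```

I pressed the buttons for the pliers (bin 2), tape measure (bin 3) and screwdriver (bin 1) in that order; each stayed about 6–8 mm down, the tape roll's button (bin 4) is still up, no goods in the last picture had moved, and the job is handed in after about 12 s, though the press depths come from the camera because the force reading stayed flat.

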